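# Start degassing plaster on the vacuum table

### The arm

A 6-joint arm with a two-finger parallel gripper is mounted at the origin on the work surface. World frame = base frame: x ahead of the robot, y to its left, z up, the work surface at z = 0. Lengths are in m, angles in rad, forces in N, time in s.
With the tool pointing down it reaches from about 0.375 to 0.925 m from the base axis. Payload 5.7 kg.
Tool frame: the origin (TCP) lies midway between the tips of the shut fingers; the grasp point (between the pads) lies 19 mm behind it; z points along the fingers, y is the line along which they close (so a half turn about z gives the same grasp; the last joint's range is limited). The gripper opens to 88 mm and grips with 3 to 60 N. Pads are 20 mm wide; open, the fingers measure 115 mm over their backs; the gripper's body (75 mm by 178 mm) begins 61 mm behind the grasp point.
Start: joints at [-1.291, 0.359, 1.51, -0, 1.272, -0.115], TCP at [0.231, -0.554, 0.223] pointing down, gripper open.
Joint ranges: [-2.97, 2.97], [-1.01, 2.36], [0.21, 2.38], [-0.96, 4.11], [0.2, 2.71], [-2.98, 2.98]. Speed limits (rad/s): [2.39, 2.39, 3.14, 3.14, 3.14, 3.14].

### API

Orientations are given as [roll, pitch, yaw] about the fixed x, y, z axes, in that order (R = Rz(yaw) Ry(pitch) Rx(roll)).
In Python, from workcell import ctrl, optics, job gives the robot as it stands.
- The arm moves only by the tool send_rows, never from a script. Its argument "motion" is a list of rows, each a list of 4 numbers: the shift along the tool's x, y, z in mm, then the turn about the tool's z in rad. In form: [[dx, dy, dz, turn], ...]. A call has 1 to 20 rows; each row is the pose to reach, as a shift and turn from the pose commanded when the call began, along the tool's axes at that moment; what a row does not reach only later rows make up. A row lasts 1/10 s, in which the tool goes at most 50 mm and 8.59 degrees, less where a joint would pass 70% of its speed; a pose out of reach is approached as far as the arm can. A call with a gripper value outside its range is refused whole. "claw" is the closure, from 0 (fully open) to 1 (shut), set as the call begins (left out, the last holds). The fingers move at their own pace and stop on an object; "newtons" is the grip in N (left out, the last holds). Time passes only in rows, so rows that repeat a pose let the fingers close. It gives the time, the measured TCP pose, the force, the opening and the grip force at its end, in the units of the state.
- ctrl.get_state(): the state, without advancing time (a new reading comes with each control period).
- optics.capture(name): name is "scene" or "top" or "wrist"; returns (picture, depth): 400x640x3 uint8, red, green, blue; 400x640 float32, m along the optical axis (not along the pixel's ray), 0 where there is no reading.
- optics.calibration(name): a dict with "intrinsics" (3x3 intrinsics, pixels), "R" (3x3) and "t" (3): a world point X has camera coordinates R X + t. Camera axes: x right, y down, z forward; pixel columns grow to the right and rows downward; lengths in m; the calibration is good to about 2 mm. A picture is of the moment at which its call begins: read the wrist's pose just before it. calibration takes no time and is no camera call; for the wrist camera it gives the pose at the moment of the call.
- job.hand_in(): hands the job in; it is judged then, once.
The state is a dict: "time_s": time; "qpos": joint angles; "joint_vel": joint speeds; "joint_torque": joint torques, N m; "tcp_pos": TCP position; "eef_rot": TCP orientation; "force": force on the tool from outside, world axes, zero at the start; "ft_torque": the same for the moment, N m; "finger_gap": finger opening in m; "finger_force": force on a finger pad.
Only numpy, scipy, OpenCV 4.12 (cv2) and the standard library are available. Lean on these libraries where they do the work, as an engineer would, in place of code of your own. Each camera call takes 0.05 s, during which the arm holds its last target. There are 200 camera calls.

### The job

A freshly filled plaster mould stands under the bell jar of the vacuum table: start degassing it. With the fingertips push the vent valve's knob fully down, press the wide pump rocker on and let the pump run for at least three seconds to suck the jar down, and only then press the narrow vibrator rocker on. Leave all three like that, do not turn the strength dial, and leave the jar and everything else where it stands.

Things in the scene. Friction and masses are not known exactly. Their poses are not given: they have to be found in the camera images.
- degasser: the vacuum table, fixed: grey steel housing 300 mm deep (x, away from the operator), 460 wide (y), origin under its centre; flat deck 140 mm above the bench. Jar plate at y +98 mm; black controls at (x, y): pump rocker (-90, -82), vibrator rocker (-90, -178), vent knob (60, -82), strength dial (60, -178) mm; a gauge at (125, -132), rising 80 mm above the deck
- vent (a joint): travel of the vent valve's knob (m): 0 to about 0.003 at the start (open, knob up), 0.010 fully down (closed, against its stop). It takes about 3 N to move and stays where it is left
- vent_top (a point): centre of the top of the vent knob, a black mushroom head 29 mm across on a brass body; when the travel is 0 its top is 40 mm above the deck, 30 mm when closed
- pump (a joint): tilt of the pump rocker (rad): 0 off, 0.4 fully on (stop); counts as on above 0.3. It takes about 3 to 4 N on its raised end and stays where it is left
- pump_end (a point): middle of the top edge of the pump rocker's front (operator's side) end, raised when off: press down here. Rocker 32 mm long (x), 26 wide (y), pivoted at its middle, top dished: off, this edge is 12 mm above the deck, 15 mm before the pivot; on, the front half lies level 6 mm above the deck and the rear half slopes up (a finger over the middle is stopped by it). Bezel 44 x 34 x 3 mm
- vibrator (a joint): tilt of the vibrator rocker (rad): 0 off, 0.4 fully on (stop); counts as on above 0.3. Same feel as the pump rocker
- vibrator_end (a point): middle of the top edge of the front end of the vibrator rocker, the end to press. Same as the pump rocker in length, heights and action, but only 14 mm wide (y), with a bezel 44 x 22 mm
- dial_mark (a point): outer end of the white line on top of the strength dial (42 mm skirt, 20 mm high), 15 mm from the dial's axis; already set, to be left alone
- jar: the clear bell jar, loose, 194 mm across and 200 mm high plus a 36 mm knob on top; origin at the centre of its underside, which rests on the plate 152 mm above the bench
- spatula: a plaster knife, 150 mm long, 22 mm wide, 16 mm high, lying loose on the deck between the two rows of controls, along the machine's y; origin under its middle
- coffee: paper coffee cup with a white lid, 84 mm across, 104 mm high, on the bench beside the deck; origin under its centre
- mug: white mug, 82 mm across, 95 mm high, on the bench beside the deck; origin under its centre
- bowl: grey mixing bowl, 124 mm across, 75 mm high, on the bench beyond the jar's side of the machine; origin under its centre
- bottle: white plastic bottle, 60 mm across, 180 mm high, on the right of the bench; origin under its centre
- tin: steel tin with a lid, 69 mm across, 55 mm high, on the left near the robot; origin under its centre

How it is judged:
By the outcome, as a careful person would: the job done as asked, in the order asked, and still so for the second after the job is handed in, with the robot touching nothing.
It also fails if it takes over 48 s, if anything falls off the work surface, if the arm or the gripper's body presses on something with over 40 N, if the wrist force passes 120 N, or if a joint passes its speed limit or range.

## Working session

There is one attempt and no reset: what is moved stays moved. The work goes in short steps, Python scripts to look and compute and a tool call to move; the robot and the scene stay as the last step left them, time stands still between calls to the robot, and variables do not carry over. Pictures are saved under pics/ and viewed, at most 10 in all, crops included, and the job is handed in when it is done.

Besides the shell and the picture viewer there is one more tool, called after "Request:" as a command line: name --pt "numbers of a row" for each row, then --argument value for the rest. send_rows: Moves the arm, as the interface text tells. Its arguments: {"type":"object","properties":{"motion":{"type":"array"},"claw":{"type":"number"},"newtons":{"type":"number"}},"required":["motion"]}

```bash
mkdir -p pics; ls; cat > h.py <<'E'
import numpy as np, cv2
from workcell import ctrl, optics, job
def ray(cal,u,v,z):
    K,R,t=[np.array(cal[k]) for k in("intrinsics","R","t")]
    d=R.T@np.linalg.inv(K)@np.array([u,v,1.]); c=-R.T@t
    return c+d*(z-c[2])/d[2]
def proj(cal,X):
    K,R,t=[np.array(cal[k]) for k in("intrinsics","R","t")]
    p=K@(R@np.array(X)+t); return p[:2]/p[2]
def cloud(cal,dep):
    K,R,t=[np.array(cal[k]) for k in("intrinsics","R","t")]
    v,u=np.indices(dep.shape); p=np.stack([u,v,np.ones_like(u)],-1)@np.linalg.inv(K).T*dep[...,None]
    return (p-t)@R
E
python3 - <<'E'
from h import *
s=ctrl.get_state(); print(s)
for n in("top","scene"):
    p,d=optics.capture(n); c=optics.calibration(n); print(n,c)
    cv2.imwrite(f"pics/{n}0.png",p[...,::-1]); np.savez(f"{n}0.npz",p=p,d=d,**c)
E
```

```text
pics
{'time_s': 0.0, 'qpos': array([-1.29112259e+00,  3.59491783e-01,  1.51138778e+00, -2.16352478e-05,
        1.27250624e+00, -1.15103973e-01]), 'joint_vel': array([-1.78615220e-03,  3.13542296e-05, -6.70056956e-04, -5.13156611e-04,
        1.65837852e-03, -6.64471803e-05]), 'joint_torque': array([ 9.56605654e-04, -5.15377486e+01, -2.70720416e+01,  6.73127035e-02,
        3.49117827e-02, -1.28778570e-04]), 'tcp_pos': array([ 0.23055899, -0.55320783,  0.22183446]), 'eef_rot': array([-3.13980899e+00, -1.85412107e-04,  3.94783918e-01]), 'force': array([-0.25753479, -0.06936267, -1.24259318]), 'ft_torque': array([ 0.02274998,  0.00683423, -0.06210923]), 'finger_force': 0.0, 'finger_gap': 0.08793120732912184}
top {'intrinsics': array([[500.25959502,   0.        , 317.57650756],
       [  0.        , 500.25959502, 192.35896028],
       [  0.        ,   0.        ,   1.        ]]), 'R': array([[ 0.01846336, -0.99981593,  0.00521674],
       [-0.99091425, -0.01899369, -0.13314728],
       [ 0.13322186, -0.00271099, -0.99108253]]), 't': array([-0.01234143,  0.53497971,  1.74695719])}
scene {'intrinsics': array([[445.89861989,   0.        , 321.10721293],
       [  0.        , 445.89861989, 194.79588827],
       [  0.        ,   0.        ,   1.        ]]), 'R': array([[ 0.71795743,  0.69592429, -0.01505013],
       [ 0.54261324, -0.57307377, -0.61413136],
       [-0.43601376,  0.43275377, -0.78906031]]), 't': array([-0.36280954, -0.19040195,  1.71329191])}
```

View pics/top0.png

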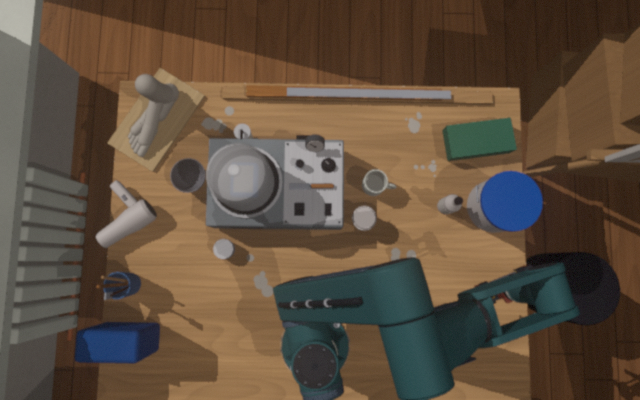

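View pics/scene0.png

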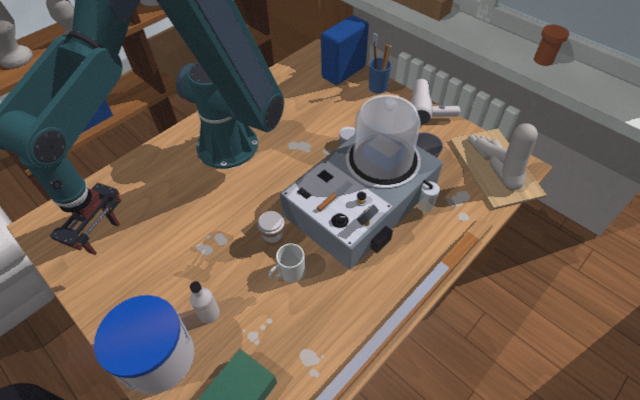

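The top view shows the deck with the pump rocker at about (299,209), vibrator (327,209), vent (300,163), dial (328,164) and gauge (315,143). The scene view agrees, with the arm off to the right of the machine.

```bash
python3 - <<'E'
from h import *
f=np.load("top0.npz"); p=f["p"]; g=p.max(2)
P=cloud(f,f["d"])
m=((g<70)).astype(np.uint8); m[:,:284]=0;m[:,344:]=0;m[:138]=0;m[230:]=0
n,l,st,ce=cv2.connectedComponentsWithStats(m)
for i in range(1,n):
    if st[i,4]>15: print(st[i],ce[i],ray(f,*ce[i],.145).round(4))
# deck by depth
z=P[...,2]; k=(abs(z-.14)<.008)&(f["d"]>0); k[:,:200]=0;k[:,350:]=0;k[:130]=0;k[235:]=0
c=np.argwhere(k)[:,::-1]; print(len(c)); 
r=cv2.minAreaRect(P[k][:,:2].astype(np.float32)); print(r, np.median(z[k]))
white=((g>150)&k).astype(np.uint8); q=P[white>0][:,:2]; print("white",cv2.minAreaRect(q.astype(np.float32)))
big=cv2.resize(p[125:240,195:400],None,fx=3.9,fy=3.9,interpolation=cv2.INTER_CUBIC); cv2.imwrite("pics/topcrop.png",big[...,::-1])
E
```

```text
[317 138   7   5  23] [320.56521739 139.47826087] [ 0.7016 -0.0088  0.145 ]
[322 159  13  13 123] [328.2601626  165.26829268] [ 0.6132 -0.0363  0.145 ]
[297 160   7   7  39] [299.64102564 163.23076923] [0.6183 0.0603 0.145 ]
[295 203   9  12 108] [299.  208.5] [0.4651 0.0588 0.145 ]
[325 204   6  11  65] [327.46153846 208.96923077] [ 0.4653 -0.0359  0.145 ]
[284 225  57   5 157] [307.3566879  227.03821656] [0.4039 0.0297 0.145 ]
7039
((0.5676140785217285, 0.1420932114124298), (0.32850590348243713, 0.4594568908214569), 0.4072251617908478) 0.13970953549108744
white ((0.5591159462928772, 0.05843495577573776), (0.2697761356830597, 0.2776910960674286), 0.8037312626838684)
```

View pics/topcrop.png

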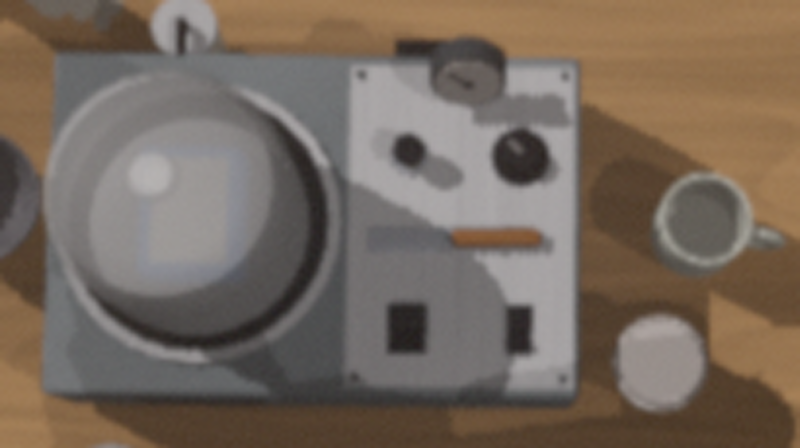

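The crop shows the pump rocker (408,328), vibrator (519,330), vent knob (409,150) and dial (521,155), with the machine almost square to the world axes. Moving in with shut fingers, closing axis along x.

Request:
send_rows --pt "60 -58 -50 -0.15" --pt "455 -442 -50 -1.17" --pt "455 -442 -50 -1.17" --pt "455 -442 -50 -1.17" --pt "455 -442 -50 -1.17" --pt "455 -442 -50 -1.17" --pt "455 -442 -50 -1.17" --pt "455 -442 -50 -1.17" --pt "455 -442 -50 -1.17" --pt "455 -442 -50 -1.17" --pt "455 -442 -50 -1.17" --pt "455 -442 -50 -1.17" --pt "455 -442 -50 -1.17" --pt "455 -442 -50 -1.17" --pt "455 -442 -50 -1.17" --pt "455 -442 -50 -1.17" --pt "455 -442 -50 -1.17" --pt "455 -442 -50 -1.17" --claw 1 --newtons 20

```text
time_s: 1.9
tcp_pos: [0.4804, 0.028, 0.2727]
eef_rot: [-3.141, 0.0, 1.563]
force: [-0.6, 0.9, 0.2]
finger_gap: 0.0008
finger_force: 0.0
```

```bash
python3 - <<'E'
from h import *
s=ctrl.get_state(); print(s["time_s"],s["tcp_pos"],s["eef_rot"],s["force"],s["finger_gap"])
c=optics.calibration("wrist"); p,d=optics.capture("wrist")
cv2.imwrite("pics/w1.png",p[...,::-1]); np.savez("w1.npz",p=p,d=d,**c)
for X in [(.615,.059,.177),(.465,.059,.146),(.465,-.036,.146),(.45,.059,.152),s["tcp_pos"]]: print(X,proj(c,X))
E
```

```text
1.9 [0.48037508 0.02797652 0.27265277] [-3.14133792e+00  6.88266526e-05  1.56267866e+00] [-0.59798629  0.88733502  0.24331329] 0.0008338369592703935
(0.615, 0.059, 0.177) [476.03025495 167.11192357]
(0.465, 0.059, 0.146) [304.27321488 163.68602045]
(0.465, -0.036, 0.146) [306.29506271 254.37518703]
(0.45, 0.059, 0.152) [288.07570982 164.67420373]
[0.48037508 0.02797652 0.27265277] [320.31842549 246.10357251]
```

View pics/w1.png

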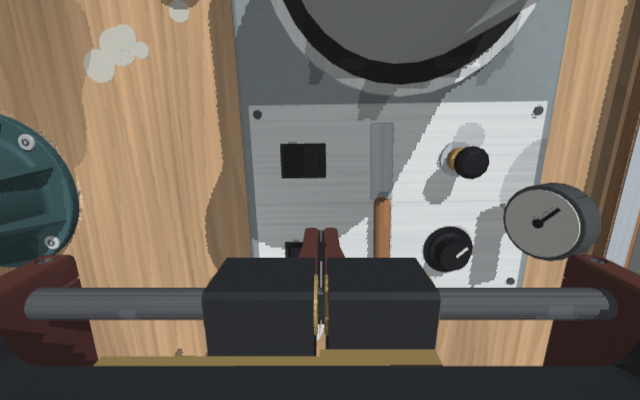

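The wrist view shows the pump bezel centred at about (303,160), the vent head at (471,162), and the vibrator bezel partly behind the fingers at (295,249).

```bash
python3 - <<'E'
from h import *
f=np.load("w1.npz"); g=f["p"].max(2)
for nm,(a,b,c,d),z in [("pump",(265,130,340,190),.144),("vent",(440,135,500,190),.177),("dial",(415,220,475,275),.16)]:
    m=(g<75).astype(np.uint8); q=np.zeros_like(m); q[b:d,a:c]=m[b:d,a:c]
    cs=max(cv2.findContours(q,0,2)[0],key=cv2.contourArea); r=cv2.minAreaRect(cs)
    cc=cv2.minEnclosingCircle(cs)
    print(nm,r,cc,ray(f,*(r[0] if nm=="pump" else cc[0]),z).round(4))
P=cloud(f,f["d"]); print(P[150:175:4,460:484:4,2].round(3)); print(P[160,280:330:5,2].round(3),P[160,280:330:5,0].round(3))
E
```

```text
pump ((302.5, 160.0), (34.0, 45.0), 90.0) ((302.8444519042969, 160.0), 27.328990936279297) [0.4633 0.0623 0.144 ]
vent ((471.0, 162.5), (31.0, 34.0), 90.0) ((470.746826171875, 162.1265869140625), 17.747039794921875) [0.6099 0.0633 0.177 ]
dial ((447.5, 249.0), (44.0, 47.0), 90.0) ((447.5909118652344, 249.9545440673828), 24.72377586364746) [ 0.6059 -0.0259  0.16  ]
[[0.154 0.173 0.175 0.175 0.175 0.175]
 [0.173 0.176 0.177 0.178 0.176 0.177]
 [0.174 0.177 0.177 0.176 0.178 0.178]
 [0.175 0.177 0.177 0.177 0.179 0.177]
 [0.176 0.178 0.177 0.178 0.177 0.178]
 [0.175 0.175 0.178 0.178 0.178 0.177]
 [0.174 0.175 0.177 0.177 0.177 0.177]]
[0.14  0.148 0.151 0.148 0.148 0.146 0.147 0.146 0.142 0.143] [0.441 0.447 0.452 0.456 0.461 0.466 0.471 0.475 0.48  0.485]
```

Request:
send_rows --pt "34 132 0 0" --pt "34 132 0 0" --pt "34 132 0 0" --pt "34 132 40 0" --pt "34 132 75 0" --pt "34 132 85 0" --pt "34 132 92 0" --pt "34 132 95 0" --pt "34 132 97 0" --pt "34 132 99 0" --pt "34 132 101 0" --pt "34 132 102 0" --pt "34 132 103 0" --pt "34 132 103 0" --pt "34 132 103 0"

```text
time_s: 3.45
tcp_pos: [0.6136, 0.0622, 0.1701]
eef_rot: [3.14, 0.0, 1.565]
force: [1.1, -2.3, 4.6]
finger_gap: 0.0004
finger_force: 2.4
```

Request:
send_rows --pt "0 0 0.5 0" --pt "0 0 1 0" --pt "0 0 1.5 0" --pt "0 0 2 0" --pt "0 0 2 0" --pt "0 0 2 0"

```text
time_s: 4.05
tcp_pos: [0.6137, 0.0622, 0.1699]
eef_rot: [3.139, 0.0, 1.565]
force: [-4.3, -2.4, 16.4]
finger_gap: 0.0004
finger_force: 8.0
```

Request:
send_rows --pt "0 0 -20 0" --pt "0 0 -40 0" --pt "-1 -50 -40 0" --pt "-1 -100 -40 0" --pt "-1 -150 -40 0" --pt "-1 -166 -40 0" --pt "-1 -166 -20 0" --pt "-1 -166 5 0" --pt "-1 -166 12 0" --pt "-1 -166 15 0" --pt "-1 -166 17 0" --pt "-1 -166 19 0" --pt "-1 -166 20 0" --pt "-1 -166 21 0" --pt "-1 -166 22 0" --pt "-1 -166 22 0" --pt "-1 -166 22 0"

```text
time_s: 5.75
tcp_pos: [0.447, 0.0625, 0.1463]
eef_rot: [3.141, -0.0, 1.565]
force: [-2.7, 0.1, 3.3]
finger_gap: 0.0007
finger_force: 1.7
```

Request:
send_rows --pt "0 0 0.5 0" --pt "0 0 1 0" --pt "0 0 1.5 0" --pt "0 0 2 0" --pt "0 0 2 0" --pt "0 0 2 0"

```text
time_s: 6.35
tcp_pos: [0.4472, 0.0625, 0.1458]
eef_rot: [3.141, -0.0, 1.565]
force: [-7.9, 0.2, 24.9]
finger_gap: 0.0005
finger_force: 12.5
```

Request:
send_rows --pt "0 0 -20 0" --pt "0 0 -50 0" --pt "-48 0 -80 0" --pt "-97 0 -120 0" --pt "-97 0 -130 0" --pt "-97 0 -130 0" --pt "-97 0 -130 0"

```text
time_s: 7.05
tcp_pos: [0.4471, -0.0348, 0.274]
eef_rot: [3.139, -0.0, 1.564]
force: [-0.8, -0.0, -0.6]
finger_gap: -0.0
finger_force: 0.0
```

```bash
python3 - <<'E'
from h import *
s=ctrl.get_state(); print(s["time_s"],s["tcp_pos"],s["eef_rot"],s["force"])
c=optics.calibration("wrist"); p,d=optics.capture("wrist")
cv2.imwrite("pics/w2.png",p[...,::-1]); np.savez("w2.npz",p=p,d=d,**c)
P=cloud(c,d); print(P.shape)
for cx,cy in [(.464,.062),(.612,.062),(.464,-.035)]:
    print(cx,cy)
    for x in np.arange(cx-.024,cx+.025,.004):
        k=(abs(P[...,0]-x)<.002)&(abs(P[...,1]-cy)<.004)&(P[...,2]<.2)&(d>0); print("%.3f %s %d"%(x-cx,np.round(np.median(P[k][:,2]),4) if k.any() else None,k.sum()),end="; ")
    print()
    print("px",proj(c,(cx,cy,.146)))
E
```

```text
7.05 [ 0.44709309 -0.03482869  0.27395519] [ 3.13947729e+00 -5.93993040e-05  1.56350493e+00] [-0.80226776 -0.03912851 -0.55155501]
(400, 640, 3)
0.464 0.062
-0.024 0.1405 36; -0.020 0.1426 45; -0.016 0.1452 39; -0.012 0.146 36; -0.008 0.1459 45; -0.004 0.1459 37; 0.000 0.1462 45; 0.004 0.1474 36; 0.008 0.1496 48; 0.012 0.1512 41; 0.016 0.1473 36; 0.020 0.1426 37; 0.024 0.1404 38; 
px [337.86571679  91.21428862]
0.612 0.062
-0.024 0.1403 44; -0.020 0.1405 32; -0.016 0.141 57; -0.012 0.1617 141; -0.008 0.1674 100; -0.004 0.1694 52; 0.000 0.1696 50; 0.004 0.1697 49; 0.008 0.1695 50; 0.012 0.1682 26; 0.016 0.1658 4; 0.020 None 0; 0.024 None 0; 
px [499.97196769  89.97526829]
0.464 -0.035
-0.024 0.1405 32; -0.020 0.1428 31; -0.016 0.1501 32; -0.012 0.1506 32; -0.008 0.1487 32; -0.004 0.1473 31; 0.000 0.1456 31; 0.004 0.1458 31; 0.008 0.1459 31; 0.012 0.1458 32; 0.016 0.1438 24; 0.020 0.1431 30; 0.024 0.1405 29; 
px [337.15686702 194.53467282]
```

View pics/w2.png

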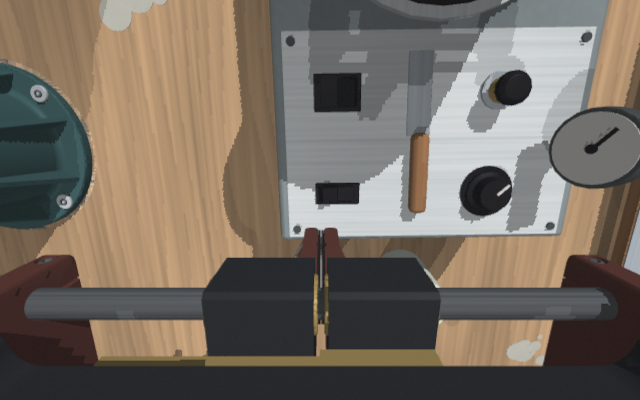

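The picture shows the pump (337,92) tilted on, vent head (512,88) down, and vibrator (337,193) still off; depth confirms this. Waiting for the pump, then pressing the vibrator.

Request:
send_rows --pt "0 0 0 0" --pt "0 0 0 0" --pt "0 0 0 0" --pt "0 0 0 0" --pt "0 0 0 0" --pt "0 0 0 0" --pt "0 0 0 0" --pt "0 0 0 0" --pt "0 0 0 0" --pt "0 0 0 0" --pt "0 0 0 0" --pt "0 0 0 0" --pt "0 0 0 0" --pt "0 0 0 0" --pt "0 0 0 0" --pt "0 0 0 0" --pt "0 0 0 0" --pt "0 0 0 0" --pt "0 0 0 0" --pt "0 0 0 0"

```text
time_s: 9.1
tcp_pos: [0.4464, -0.0346, 0.2737]
eef_rot: [-3.142, -0.0, 1.565]
force: [0.2, -0.2, -0.4]
finger_gap: 0.0004
finger_force: 0.0
```

Request:
send_rows --pt "0 0 0 0" --pt "0 0 0 0" --pt "0 0 0 0" --pt "0 0 0 0" --pt "0 0 0 0" --pt "0 0 0 0" --pt "0 0 0 0" --pt "0 0 0 0" --pt "0 0 0 0" --pt "0 0 0 0" --pt "0 0 0 0" --pt "0 0 0 0" --pt "0 0 0 0" --pt "0 0 0 0" --pt "0 0 0 0" --pt "0 0 40 0" --pt "0 0 80 0" --pt "0 0 105 0" --pt "0 0 112 0" --pt "0 0 112 0"

```text
time_s: 11.1
tcp_pos: [0.4459, -0.0345, 0.1611]
eef_rot: [-3.14, -0.001, 1.565]
force: [0.1, 0.2, 0.9]
finger_gap: 0.0006
finger_force: 0.0
```

Request:
send_rows --pt "0 0 4 0" --pt "0 0 7 0" --pt "0 0 9 0" --pt "0 0 11 0" --pt "0 0 13 0" --pt "0 0 14 0" --pt "0 0 15 0" --pt "0 0 16 0" --pt "0 0 16.5 0" --pt "0 0 17 0" --pt "0 0 17 0" --pt "0 0 17 0"

```text
time_s: 12.3
tcp_pos: [0.4461, -0.0347, 0.1457]
eef_rot: [-3.141, 0.0, 1.565]
force: [-5.2, 0.6, 17.7]
finger_gap: 0.0
finger_force: 9.0
```

At the stop. I'll lift straight up and check.

Request:
send_rows --pt "0 0 -20 0" --pt "0 0 -60 0" --pt "0 0 -100 0" --pt "0 0 -130 0" --pt "0 0 -130 0" --pt "0 0 -130 0" --pt "0 0 -130 0"

```text
time_s: 13.0
tcp_pos: [0.4455, -0.0344, 0.2732]
eef_rot: [-3.139, -0.001, 1.565]
force: [0.0, -0.2, -0.6]
finger_gap: 0.0004
finger_force: 0.0
```

```bash
python3 - <<'E'
from h import *
s=ctrl.get_state(); print(s["time_s"],s["tcp_pos"],s["force"])
c=optics.calibration("wrist"); p,d=optics.capture("wrist")
cv2.imwrite("pics/w3.png",p[...,::-1])
P=cloud(c,d)
for cx,cy in [(.464,.062),(.612,.062),(.464,-.035)]:
    for x in np.arange(cx-.02,cx+.021,.004):
        k=(abs(P[...,0]-x)<.002)&(abs(P[...,1]-cy)<.004)&(P[...,2]<.2)&(d>0); print(np.round(np.median(P[k][:,2]),4) if k.any() else None,end=" ")
    print()
E
```

```text
13.0 [ 0.44551282 -0.03435746  0.27324095] [ 0.00431421 -0.22385767 -0.55907698]
0.1427 0.1451 0.1457 0.1457 0.1459 0.1463 0.1478 0.1495 0.1511 0.1476 0.1425 
0.1405 0.1409 0.1623 0.1681 0.1697 0.1695 0.1695 0.1694 0.168 0.1657 None 
0.1428 0.1443 0.1457 0.1456 0.1459 0.1457 0.1477 0.1493 0.1512 0.1479 0.1427
```

View pics/w3.png

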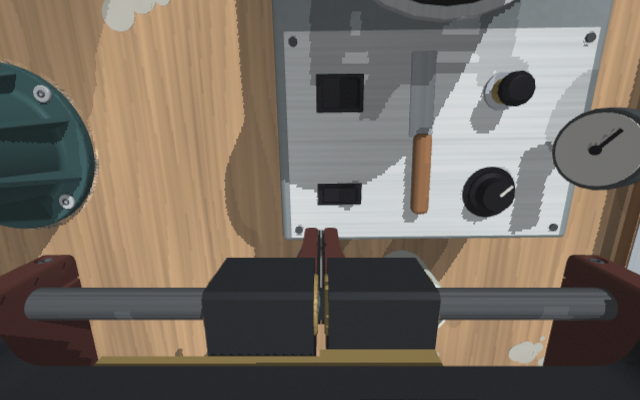

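Both rockers (340,92) and (339,193) read as on. The vent (516,88) is down, and the dial (488,191) and spatula (421,130) haven't moved.

```bash
python3 -c "
from workcell import job; print(job.hand_in())"
```

```text
the job is handed in; nothing more can be done
None
```

I pushed the vent knob fully down, switched the pump on and let it run for over 5 s, then switched the vibrator on. The final depth readings show all three in place, the dial and spatula look unmoved in the last picture, and the job is handed in; the gauge needle showed no visible change.

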